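Tip the set collars from the scoop into the blue bin

ROBOT

A 7-joint arm with a two-finger parallel gripper is mounted at the origin on a cart in front of the work surface, level with it; the furniture and walls round the work are solid. World frame = base frame: x ahead of the robot, y to its left, z up, the work surface at z = 0. Lengths are in m, angles in rad, forces in N, time in s.
With the tool pointing down it reaches from about 0.35 to 0.9 m from the base axis. Payload 8.1 kg.
Tool frame: the origin (TCP) lies midway between the tips of the shut fingers; the grasp point (between the pads) lies 19 mm behind it; z points along the fingers, y is the line along which they close (so a half turn about z gives the same grasp; the last joint's range is limited). The gripper opens to 92 mm and grips with 3 to 60 N. Pads are 19 mm wide; open, the fingers measure 130 mm over their backs; the gripper's body (75 mm by 190 mm) begins 47 mm behind the grasp point.
Start: joints at [-1.349, 0.434, 0.025, 1.573, -0.012, 1.134, -0.075], TCP at [0.199, 0.592, 0.189] pointing down, gripper open.
Joint ranges: [-2.62, 2.62], [-0.44, 2.09], [-1.27, 1.32], [0.08, 2.57], [-1.32, 4.46], [0.12, 2], [-2.74, 2.74]. Speed limits (rad/s): [2.22, 2.22, 3.01, 3.01, 3.14, 3.14, 3.14].

INTERFACE

Orientations are given as a rotation vector (axis times angle).
In Python, from cell import observe, get_image, camera_model, sign_off, recognise, silhouettes gives the robot as it stands.
- The arm moves only by the tool apply_moves, never from a script. Its argument "motion" is a list of rows, each an object of numbers: "x", "y", "z": the shift along the world's x, y, z in cm; "yaw": the turn about the world's z in degrees; "hand": the opening, from -1 (shut) to 1 (fully open), so that 0 is half open. In form: [{"x": .., "y": .., "z": .., "yaw": .., "hand": ..}, ...]. A call has 1 to 10 rows; each row is the pose to reach, as a shift and turn from the pose commanded when the call began; what a row does not reach only later rows make up. A row lasts 1/8 s, in which the tool goes at most 62.5 mm and 10.7 degrees, less where a joint would pass 70% of its speed; a pose out of reach is approached as far as the arm can. A call with a gripper value outside its range is refused whole. The fingers move at their own pace and stop on an object; "newtons" is the grip in N (left out, the last holds). Time passes only in rows, so rows that repeat a pose let the fingers close. It gives the time, the measured TCP pose, the force, the opening and the grip force at its end, in the units of the state.
- observe(): the state, without advancing time (a new reading comes with each control period).
- get_image(name): name is "scene" or "top" or "wrist"; returns the picture (480x640x3 uint8, blue, green, red); there is no depth.
- camera_model(name): a dict with "camera_matrix" (3x3 intrinsics, pixels), "T" (4x4, takes a point from camera to world coordinates). Camera axes: x right, y up, looking along -z (the intrinsics and any distortion apply to the point x, -y, -z); pixel columns grow to the right and rows downward; lengths in m; the calibration is good to about 2 mm. A picture is of the moment at which its call begins: read the wrist's pose just before it. camera_model takes no time and is no camera call; for the wrist camera it gives the pose at the moment of the call.
- sign_off(): hands the job in; it is judged then, once.
Trained networks look in the newest picture that a camera, given by its name, has taken for a name from the list of things; names that differ only in an ending like _2 or _b are one class to them, and where a whole thing is asked for, a point or a joint stands for the part that bears it (a point fixed in the world has none). Each returns a list of dicts, best first, with "p" (0 to 1); they miss things now and then, are a little off and sometimes report something else, mostly with a low value. They report only what shows in the picture. A call takes as long as a camera call.
- recognise(query, camera): "rect" ([left, top, right, bottom] in pixels, round what is visible of it).
- silhouettes(query, camera): "mask" (480x640 bool, what is visible of it) and "rect" ([left, top, right, bottom] in pixels, round what is visible of it).
The state is a dict: "clock": time; "joints": joint angles; "dq": joint speeds; "joint_efforts": joint torques, N m; "position": TCP position; "ee_rot": TCP orientation; "force": force on the tool from outside, world axes, zero at the start; "ft_torque": the same for the moment, N m; "width": opening from 0.0 (shut) to 1.0 (fully open); "gripper_force": force on a finger pad.
Only numpy, scipy, OpenCV 4.12 (cv2) and the standard library are available. Lean on these libraries where they do the work, as an engineer would, in place of code of your own. Each camera call takes 0.05 s, during which the arm holds its last target. There are 200 camera calls.

TASK

Pick up the red scoop by its black grip and pour all four steel rings from it into the small blue bin, not the orange box. Leave the bin standing where it is, and then set the empty scoop back down upright on the desk.

Things in the scene. Friction and masses are not known exactly. Their poses are not given: they have to be found in the camera images.
- scoop_grip (a point): Centre of the black grip of the red scoop, 55 mm above the scoop's underside. Axes: x towards the pouring lip, y left, z up as it stands. The grip is an upright plate 12 mm thick (y), 46 mm long (x), 32 to 78 mm above the desk, its centre 22 mm behind the scoop's back wall. Full scoop about 0.24 kg, balance point about 50 mm ahead of here. The rings start flat on its floor.
- scoop_lip (a point): Middle of the pouring lip, 132 mm ahead (x) of the grip point and 10 mm below it; same axes. The scoop is an open cup, 64 mm wide, 50 mm high, floor 60 mm long; its front wall slopes up at 40 degrees to this lip, between cheeks up to 20 mm higher. Rings slide out when it is tipped lip-down by 60 to 80 degrees, all of them by 90.
- bin_floor (a point): Centre of the inner floor of the small blue plastic bin, 147 x 107 mm outside (long side along its x), rim 52 mm above the desk, inside 116 x 76 mm, 49 mm deep. It stands loose on the desk, about 0.3 kg. z up.
- orange_box: Open orange box, 60 (x) x 93 (y) x 62 mm, a bystander that does not move; origin at the centre of its underside. Not the place for the rings. It and the bin swap places from case to case.
- ring_0: One of the four steel rings (set collars) in the scoop, 23 mm across, 12 mm high, 0.03 kg; origin at the centre of its lower face.
- ring_1: One of the four steel rings (set collars) in the scoop, 23 mm across, 12 mm high, 0.03 kg; origin at the centre of its lower face.
- ring_2: One of the four steel rings (set collars) in the scoop, 23 mm across, 12 mm high, 0.03 kg; origin at the centre of its lower face.
- ring_3: One of the four steel rings (set collars) in the scoop, 23 mm across, 12 mm high, 0.03 kg; origin at the centre of its lower face.

How it is judged:
By the outcome, as a careful person would: the job done as asked, in the order asked, and still so for the second after the job is handed in, with the robot touching nothing.
It also fails if it takes over 53 s, if anything falls off the work surface, if the arm or the gripper's body presses on something with over 40 N, if the wrist force passes 120 N, or if a joint passes its speed limit or range.

## Working session

There is one attempt and no reset: what is moved stays moved. The work goes in short steps, Python scripts to look and compute and a tool call to move; the robot and the scene stay as the last step left them, time stands still between calls to the robot, and variables do not carry over. Pictures are saved under pics/ and viewed, at most 10 in all, crops included, and the job is handed in when it is done.

Besides the shell and the picture viewer there is one more tool, called after "Call:" as name([rows], argument=value, ...), one row to a line, values as JSON. apply_moves: Moves the arm, as the interface text tells. Its arguments: {"type":"object","properties":{"motion":{"type":"array","items":{"type":"object","properties":{"x":{"type":"number"},"y":{"type":"number"},"z":{"type":"number"},"yaw":{"type":"number"},"hand":{"type":"number"}}}},"newtons":{"type":"number"}},"required":["motion"]}

```bash
mkdir -p pics; cat > h.py <<'E'
from cell import *
import numpy as np, cv2
def ray(cam,u,v):
    m=camera_model(cam);K=np.array(m["camera_matrix"]);T=np.array(m["T"])
    d=np.linalg.inv(K)@[u,v,1.];d=T[:3,:3]@[d[0],-d[1],-d[2]]
    return T[:3,3],d
def atz(cam,u,v,z):
    o,d=ray(cam,u,v);return o+d*(z-o[2])/d[2]
def proj(cam,P):
    m=camera_model(cam);K=np.array(m["camera_matrix"]);T=np.array(m["T"])
    p=np.linalg.inv(T)@np.r_[P,1];q=K@[p[0],-p[1],-p[2]];return q[:2]/q[2]
E
python3 - <<'E'
from h import *
s=observe();print({k:np.round(v,3) for k,v in s.items()})
print(camera_model("top").keys())
a=get_image("top");cv2.imwrite("pics/top.png",a)
for q in ["scoop_grip","bin_floor","orange_box","ring_0"]:
    for r in silhouettes(q,"top")[:4]:
        m=r["mask"].astype(np.uint8);c=cv2.minAreaRect(cv2.findNonZero(m))
        print(q,round(r["p"],2),np.round(r["rect"]),np.round(cv2.boxPoints(c)).tolist())
b=get_image("scene");cv2.imwrite("pics/scene.png",b)
E
```

```text
{'clock': np.float64(0.0), 'joints': array([-1.349,  0.435,  0.025,  1.574, -0.012,  1.134, -0.075]), 'dq': array([ 0.   , -0.001,  0.001, -0.001,  0.002,  0.   ,  0.   ]), 'joint_efforts': array([ 0.0000e+00, -6.6786e+01,  9.8500e-01, -3.1445e+01, -6.1000e-02,
        4.3000e-02,  0.0000e+00]), 'position': array([0.199, 0.592, 0.188]), 'ee_rot': array([-5.08e-01, -3.10e+00,  3.00e-03]), 'force': array([ 0.335, -0.494,  0.722]), 'ft_torque': array([0.038, 0.006, 0.03 ]), 'gripper_force': np.float64(0.0), 'width': np.float64(1.002)}
dict_keys(['camera_matrix', 'T'])
scoop_grip 0.71 [248. 206. 352. 260.] [[247.0, 222.0], [345.0, 205.0], [352.0, 250.0], [254.0, 267.0]]
bin_floor 0.81 [372. 291. 444. 388.] [[369.0, 386.0], [372.0, 287.0], [444.0, 289.0], [441.0, 388.0]]
orange_box 0.57 [400. 186. 463. 235.] [[397.0, 231.0], [400.0, 186.0], [461.0, 190.0], [458.0, 235.0]]
ring_0 0.66 [282. 224. 296. 240.] [[281.0, 228.0], [293.0, 222.0], [300.0, 235.0], [288.0, 241.0]]
ring_0 0.66 [300. 223. 313. 239.] [[300.0, 222.0], [313.0, 222.0], [313.0, 237.0], [300.0, 237.0]]
ring_0 0.46 [285. 242. 297. 255.] [[286.0, 241.0], [299.0, 241.0], [299.0, 252.0], [286.0, 252.0]]
ring_0 0.41 [301. 237. 315. 250.] [[302.0, 238.0], [314.0, 238.0], [314.0, 250.0], [302.0, 250.0]]
```

View pics/top.png

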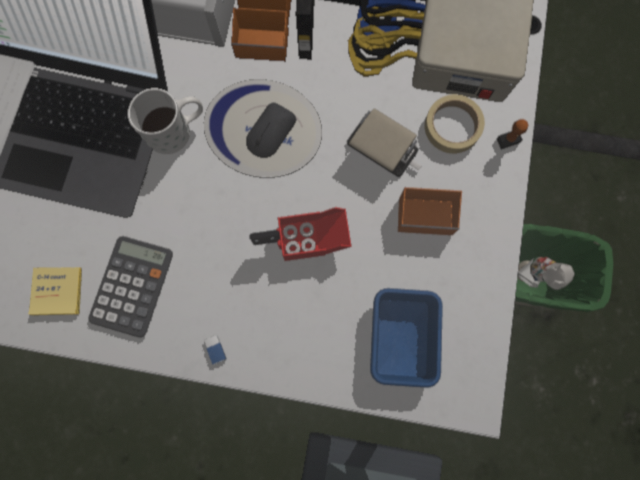

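View pics/scene.png

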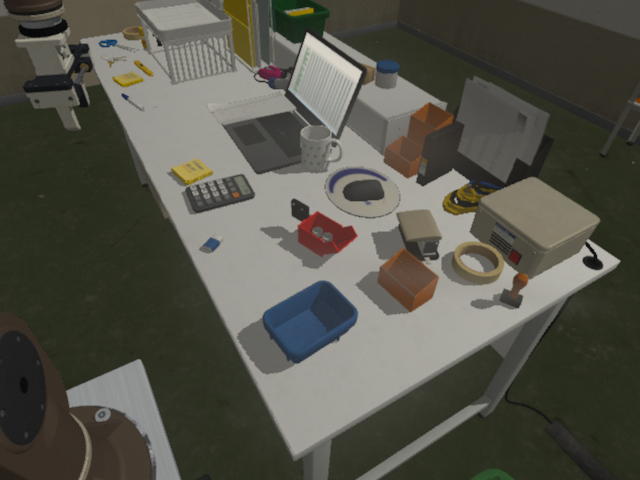

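The top view shows the black grip at about (265,238) with the lip towards (349,230), four rings in the cup, the blue bin around (406,338) and the orange box around (430,211). The scene view agrees.

```bash
python3 - <<'E'
from h import *
a=cv2.imread("pics/top.png").astype(int)
R=(a[...,2]>110)&(a[...,1]<60)&(a[...,0]<80)
R[:, :240]=0;R[:,360:]=0;R[:195]=0;R[265:]=0
m=cv2.findNonZero(R.astype(np.uint8));r=cv2.minAreaRect(m);print(cv2.boxPoints(r))
D=(a.sum(2)<150);D[:,:246]=0;D[:,285:]=0;D[:225]=0;D[250:]=0
m2=cv2.findNonZero(D.astype(np.uint8));r2=cv2.minAreaRect(m2);print(cv2.boxPoints(r2))
c=r2[0]
print("grip z.07",atz("top",*c,.07),"box pts",[atz("top",*p,.075).round(3).tolist() for p in cv2.boxPoints(r2)])
print("red pts",[atz("top",*p,.05).round(3).tolist() for p in cv2.boxPoints(r)])
B=[[374,290],[441,291],[440,385],[373,384]]
P=np.array([atz("top",*p,.052) for p in B]);print("bin",P.round(3).tolist(),P.mean(0).round(3))
print("bin floor",atz("top",404,334,.003).round(3))
P=np.array([atz("top",*p,.062) for p in [[401,189],[461,190],[460,233],[400,231]]]);print("obox",P.round(3).tolist(),P.mean(0).round(3))
print(camera_model("top")["T"][:3,3])
s=observe();from scipy.spatial.transform import Rotation as Q
print(Q.from_rotvec(s["ee_rot"]).as_matrix().round(3))
for q in [(247,206),(254,266)]:print(atz("top",*q,0))
cv2.imwrite("pics/c.png",cv2.resize(cv2.imread("pics/top.png")[195:265,240:360],None,fx=6,fy=6,interpolation=2))
E
```

```text
[[274.1923  219.03845]
 [344.02493 208.38602]
 [349.79587 246.21756]
 [279.96323 256.87   ]]
[[250.7073  234.36586]
 [277.81705 231.35365]
 [278.84146 240.57317]
 [251.73172 243.58537]]
grip z.07 [0.53674479 0.3028334  0.07      ] box pts [[0.537, 0.324, 0.075], [0.549, 0.284, 0.075], [0.535, 0.28, 0.075], [0.523, 0.32, 0.075]]
red pts [[0.573, 0.297, 0.05], [0.61, 0.19, 0.05], [0.551, 0.171, 0.05], [0.514, 0.276, 0.05]]
bin [[0.489, 0.122, 0.052], [0.506, 0.02, 0.052], [0.365, 0.002, 0.052], [0.349, 0.101, 0.052]] [0.427 0.061 0.052]
bin floor [0.434 0.06  0.003]
obox [[0.654, 0.106, 0.062], [0.669, 0.012, 0.062], [0.6, 0.005, 0.062], [0.586, 0.098, 0.062]] [0.627 0.055 0.062]
[0.37585107 0.18665943 0.90775479]
[[-0.948  0.319 -0.   ]
 [ 0.319  0.948 -0.   ]
 [-0.    -0.    -1.   ]]
[0.5983105  0.35299559 0.        ]
[0.49956703 0.32055194 0.        ]
```

View pics/c.png

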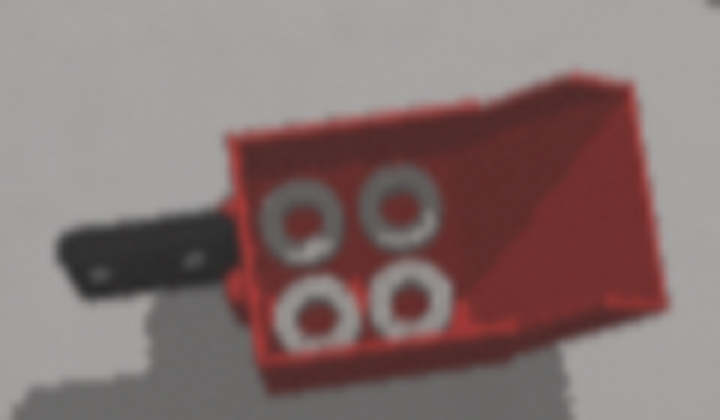

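Call:
apply_moves([
  {"x":33.7,"y":-29,"z":-2,"yaw":-52,"hand":0.2},
  {"x":33.7,"y":-29,"z":-2,"yaw":-52,"hand":0.2},
  {"x":33.7,"y":-29,"z":-2,"yaw":-52,"hand":0.2},
  {"x":33.7,"y":-29,"z":-2,"yaw":-52,"hand":0.2},
  {"x":33.7,"y":-29,"z":-2,"yaw":-52,"hand":0.2},
  {"x":33.7,"y":-29,"z":-2,"yaw":-52,"hand":0.2},
  {"x":33.7,"y":-29,"z":-2,"yaw":-52,"hand":0.2},
  {"x":33.7,"y":-29,"z":-2,"yaw":-52,"hand":0.2},
  {"x":33.7,"y":-29,"z":-2,"yaw":-52,"hand":0.2},
  {"x":33.7,"y":-29,"z":-2,"yaw":-52,"hand":0.2},
])

```text
clock: 1.55
position: [0.5351, 0.3041, 0.1689]
ee_rot: [-1.812, -2.565, -0.0]
force: [-0.6, 0.5, -0.1]
width: 0.601
gripper_force: 0.0
```

```bash
python3 - <<'E'
from h import *
s=observe();print(s["clock"],s["position"],s["joints"].round(2),s["dq"].round(2))
a=get_image("wrist");cv2.imwrite("pics/w1.png",a)
for q in ["scoop_grip"]:
    for r in silhouettes(q,"wrist")[:2]:
        print(r["p"],r["rect"])
T=s["position"]
print("T",camera_model("wrist")["T"].round(3).tolist())
th=np.radians(-71);ex=np.array([np.cos(th),np.sin(th),0]);ey=np.array([-ex[1],ex[0],0])
G=np.array([.538,.303,.055])
for x in (-.023,.023):print("pred",x,proj("wrist",G+ex*x+[0,0,.023]))
print("lip",proj("wrist",G+ex*.132-[0,0,.01]))
E
```

```text
1.55 [0.53512082 0.30409671 0.16894221] [-0.83  0.44  0.33  1.64 -0.16  1.08 -0.12] [-0.01 -0.    0.    0.    0.    0.    0.  ]
0.95 [291.5, 199.0, 356.2, 328.8]
0.57 [322.8, 260.8, 344.2, 278.4]
T [[0.943, -0.318, -0.102, 0.508], [0.334, 0.898, 0.285, 0.381], [0.001, -0.303, 0.953, 0.366], [0.0, 0.0, 0.0, 1.0]]
pred -0.023 [322.0636051  207.05092777]
pred 0.023 [321.50392651 256.08464369]
lip [320.25951067 337.38210406]
```

View pics/w1.png

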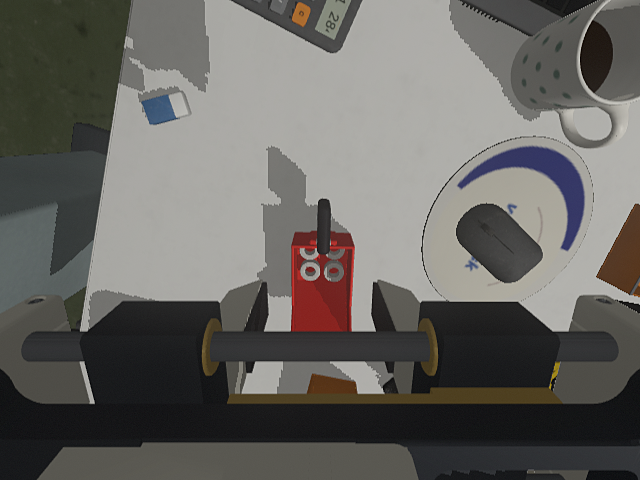

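The wrist view shows the plate from (324,199) to (323,252), centred between the fingers and about 5 mm further back than predicted. I'm descending with that correction.

Call:
apply_moves([
  {"x":0.1,"y":1.0,"z":-4,"hand":0.2},
  {"x":0.1,"y":1.0,"z":-8,"hand":0.2},
  {"x":0.1,"y":1.0,"z":-12,"hand":0.2},
  {"x":0.1,"y":1.0,"z":-13.3,"hand":0.2},
  {"x":0.1,"y":1.0,"z":-13.3,"hand":0.2},
  {"x":0.1,"y":1.0,"z":-13.3,"hand":-1},
  {"x":0.1,"y":1.0,"z":-13.3,"hand":-1},
  {"x":0.1,"y":1.0,"z":-13.3,"hand":-1},
  {"x":0.1,"y":1.0,"z":-13.3,"hand":-1},
  {"x":0.1,"y":1.0,"z":-13.3,"hand":-1},
], newtons=50)

```text
schema error: expected keys x, y, z, yaw, hand
```

Call:
apply_moves([
  {"x":0.1,"y":1.0,"z":-4,"yaw":0,"hand":0.2},
  {"x":0.1,"y":1.0,"z":-8,"yaw":0,"hand":0.2},
  {"x":0.1,"y":1.0,"z":-12,"yaw":0,"hand":0.2},
  {"x":0.1,"y":1.0,"z":-13.3,"yaw":0,"hand":0.2},
  {"x":0.1,"y":1.0,"z":-13.3,"yaw":0,"hand":0.2},
  {"x":0.1,"y":1.0,"z":-13.3,"yaw":0,"hand":-1},
  {"x":0.1,"y":1.0,"z":-13.3,"yaw":0,"hand":-1},
  {"x":0.1,"y":1.0,"z":-13.3,"yaw":0,"hand":-1},
  {"x":0.1,"y":1.0,"z":-13.3,"yaw":0,"hand":-1},
  {"x":0.1,"y":1.0,"z":-13.3,"yaw":0,"hand":-1},
], newtons=50)

```text
clock: 2.9
position: [0.5373, 0.3122, 0.0361]
ee_rot: [-1.816, -2.564, 0.0]
force: [-0.0, -1.4, -0.6]
width: 0.118
gripper_force: 50.0
```

Call:
apply_moves([
  {"x":0,"y":0,"z":1,"yaw":0,"hand":-1},
  {"x":0,"y":0,"z":3,"yaw":0,"hand":-1},
  {"x":0,"y":0,"z":6,"yaw":0,"hand":-1},
  {"x":0,"y":0,"z":9,"yaw":0,"hand":-1},
  {"x":0,"y":0,"z":12,"yaw":0,"hand":-1},
  {"x":0,"y":0,"z":15,"yaw":0,"hand":-1},
  {"x":0,"y":0,"z":17,"yaw":0,"hand":-1},
  {"x":0,"y":0,"z":17,"yaw":0,"hand":-1},
], newtons=55)

```text
clock: 3.9
position: [0.5383, 0.3128, 0.2079]
ee_rot: [1.815, 2.563, 0.005]
force: [0.3, -0.3, -3.3]
width: 0.116
gripper_force: 55.0
```

```bash
python3 - <<'E'
from h import *
s=observe();print(s["clock"],s["position"],s["force"],s["ft_torque"],s["joints"].round(2))
a=get_image("scene")
b=get_image("wrist")
cv2.imwrite("pics/l1.png",cv2.resize(np.hstack([a,b]),(800,300)))
E
```

```text
3.9 [0.53832573 0.31275256 0.207864  ] [ 0.30041395 -0.32431136 -3.2529696 ] [0.10969629 0.08125589 0.09273761] [-0.85  0.42  0.34  1.58 -0.15  1.17 -0.14]
```

View pics/l1.png

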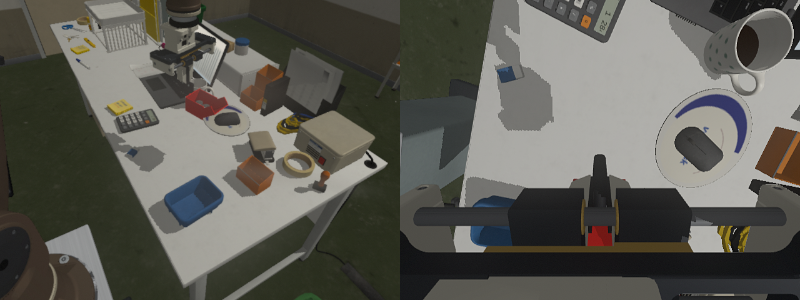

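Call:
apply_moves([
  {"x":-0.6,"y":-1.0,"z":0,"yaw":-1,"hand":-1},
  {"x":-1.9,"y":-3.2,"z":0,"yaw":-2,"hand":-1},
  {"x":-3.5,"y":-6.1,"z":0,"yaw":-3,"hand":-1},
  {"x":-5.2,"y":-9.1,"z":0,"yaw":-5,"hand":-1},
  {"x":-7.0,"y":-12.2,"z":-0.5,"yaw":-6,"hand":-1},
  {"x":-8.7,"y":-15.2,"z":-1,"yaw":-8,"hand":-1},
  {"x":-10.2,"y":-17.8,"z":-1.5,"yaw":-9,"hand":-1},
  {"x":-11.2,"y":-19.6,"z":-2,"yaw":-10,"hand":-1},
  {"x":-11.6,"y":-20.3,"z":-2.3,"yaw":-10.5,"hand":-1},
  {"x":-11.6,"y":-20.3,"z":-2.3,"yaw":-10.5,"hand":-1},
])

```text
clock: 5.25
position: [0.4211, 0.1091, 0.1827]
ee_rot: [-2.043, -2.386, 0.001]
force: [-0.3, 0.5, -2.3]
width: 0.114
gripper_force: 55.0
```

```bash
cat > look.py <<'E'
import sys
from h import *
s=observe();print(round(s["clock"],2),s["position"].round(4),s["force"].round(1),s["joints"].round(2),s["width"],s["gripper_force"])
a=get_image("scene");b=get_image("top")
def red(cam,a):
    a=a.astype(int);R=(a[...,2]>70)&(a[...,1]<.4*a[...,2])&(a[...,0]<.45*a[...,2])
    n,l,st,c=cv2.connectedComponentsWithStats(R.astype(np.uint8));i=1+st[1:,4].argmax();return st[i],c[i].round()
print("red scene",*red("scene",a),"top",*red("top",b))
for cam,im in(("scene",a),("top",b)):
    recognise("ring_0",cam) if 0 else None
if len(sys.argv)>1:
    cv2.imwrite(f"pics/{sys.argv[1]}.png",np.hstack([cv2.resize(a[120:420,120:440],(400,375)),cv2.resize(b[160:460,200:520],(400,375))]))
E
python3 look.py p1
```

```text
5.25 [0.4211 0.1091 0.1827] [-0.3  0.5 -2.3] [-0.76  0.12  0.43  2.04 -0.06  0.99 -0.14] 0.11359497483893125 54.95812654495239Traceback (most recent call last):
  File "look.py", line 8, in <module>
    print("red scene",*red("scene",a),"top",*red("top",b))
                                             ~~~^^^^^^^^^
  File "look.py", line 7, in red
    n,l,st,c=cv2.connectedComponentsWithStats(R.astype(np.uint8));i=1+st[1:,4].argmax();return st[i],c[i].round()
                                                                      ~~~~~~~~~~~~~~~^^
ValueError: attempt to get argmax of an empty sequence
```

```bash
cat > look.py <<'E'
import sys
from h import *
from scipy.spatial.transform import Rotation as Q
s=observe();print(round(s["clock"],2),s["position"].round(4),s["force"].round(1),round(s["width"],3),round(s["gripper_force"],1))
im=get_image("scene");a=im.astype(int)
R=((a[...,2]>60)&(a[...,1]<.35*a[...,2])&(a[...,0]<.4*a[...,2])).astype(np.uint8)
n,l,st,c=cv2.connectedComponentsWithStats(R);i=1+st[1:,4].argmax();M=(l==i)
side=np.array([[27,-55],[87,-55],[137,-10],[127,10],[87,-5],[27,-5]])/1e3  # about pivot, x,z
Rm=Q.from_rotvec(s["ee_rot"]).as_matrix();ey=Rm[:,1]*np.sign(Rm[0,1]);ex=np.array([ey[1],-ey[0],0])
P0=s["position"]+[0,0,.019];best=[]
for t in range(0,126,3):
    th=np.radians(t)
    pts=[proj("scene",P0+ex*(x*np.cos(th)+z*np.sin(th))+ey*y+np.array([0,0,-x*np.sin(th)+z*np.cos(th)])) for x,z in side for y in(-.032,.032)]
    m=np.zeros((480,640),np.uint8);cv2.fillConvexPoly(m,cv2.convexHull(np.array(pts,np.float32)).astype(int),1)
    best.append(((m&M).sum()/((m>0)|M).sum(),t))
print("tilt",[(round(float(x),2),t) for x,t in sorted(best)[::-1][:3]],st[i])
if len(sys.argv)>1: cv2.imwrite(f"pics/{sys.argv[1]}.png",cv2.resize(im[120:360,140:460],(800,600)))
E
python3 look.py p1
```

```text
5.35 [0.4219 0.11   0.1831] [-0.3  0.7 -3.1] 0.118 55.0
tilt [(0.08, 6), (0.08, 12), (0.08, 9)] [323 285  46  23 298]
```

View pics/p1.png

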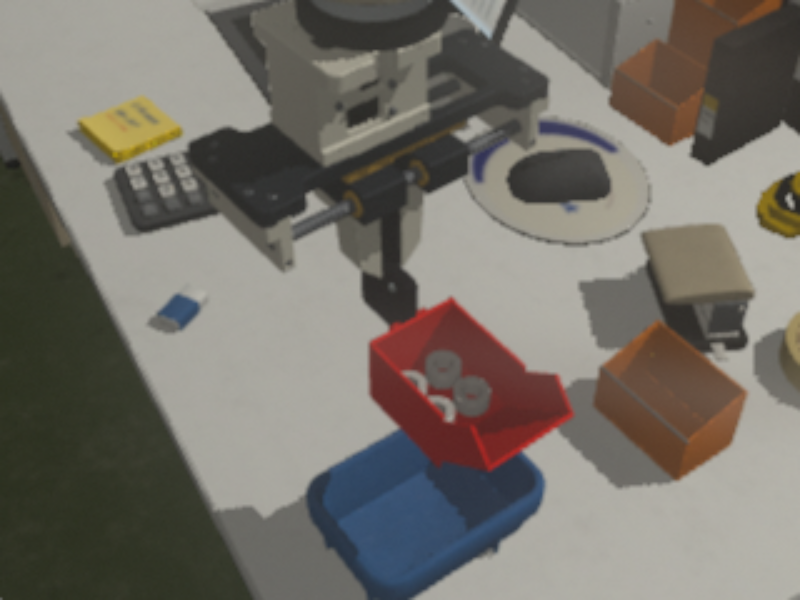

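The scoop is held level above the bin with all four rings in the cup at about (430,385) in this crop. I'll loosen the grip in steps so it pivots slowly.

Call:
apply_moves([
  {"x":0,"y":0,"z":0,"yaw":0,"hand":-1},
  {"x":0,"y":0,"z":0,"yaw":0,"hand":-1},
], newtons=22)

```text
clock: 5.65
position: [0.4216, 0.1096, 0.183]
ee_rot: [2.042, 2.387, -0.0]
force: [-0.1, 0.2, -2.8]
width: 0.122
gripper_force: 22.0
```

```bash
sed -i 's/^R=.*/hs=cv2.cvtColor(im,cv2.COLOR_BGR2HSV).astype(int);R=(((hs[...,0]<5)|(hs[...,0]>170))\&(hs[...,1]>140)\&(hs[...,2]>50)).astype(np.uint8)/' look.py; python3 look.py
```

```text
5.65 [0.4216 0.1096 0.183 ] [-0.1  0.2 -2.8] 0.122 22.0
tilt [(0.5, 6), (0.5, 9), (0.49, 12)] [ 288  240   81   69 1951]
```

Call:
apply_moves([
  {"x":0,"y":0,"z":0,"yaw":0,"hand":-1},
  {"x":0,"y":0,"z":0,"yaw":0,"hand":-1},
], newtons=14)

```text
clock: 5.95
position: [0.4215, 0.1093, 0.183]
ee_rot: [2.043, 2.387, -0.0]
force: [0.1, 0.6, -3.0]
width: 0.126
gripper_force: 14.0
```

```bash
python3 look.py
```

```text
5.95 [0.4215 0.1093 0.183 ] [ 0.1  0.6 -3. ] 0.126 14.0
tilt [(0.52, 36), (0.51, 33), (0.51, 39)] [ 278  240   76   79 2063]
```

Call:
apply_moves([
  {"x":0,"y":0,"z":0,"yaw":0,"hand":-1},
  {"x":0,"y":0,"z":0,"yaw":0,"hand":-1},
], newtons=12)

```text
clock: 6.25
position: [0.4215, 0.1094, 0.1831]
ee_rot: [2.043, 2.387, 0.0]
force: [-0.6, 1.3, -1.9]
width: 0.125
gripper_force: 12.0
```

```bash
python3 look.py p2
```

```text
6.25 [0.4215 0.1094 0.1831] [-0.6  1.3 -1.9] 0.125 12.0
tilt [(0.55, 51), (0.55, 48), (0.53, 45)] [ 274  238   69   80 2015]
```

View pics/p2.png

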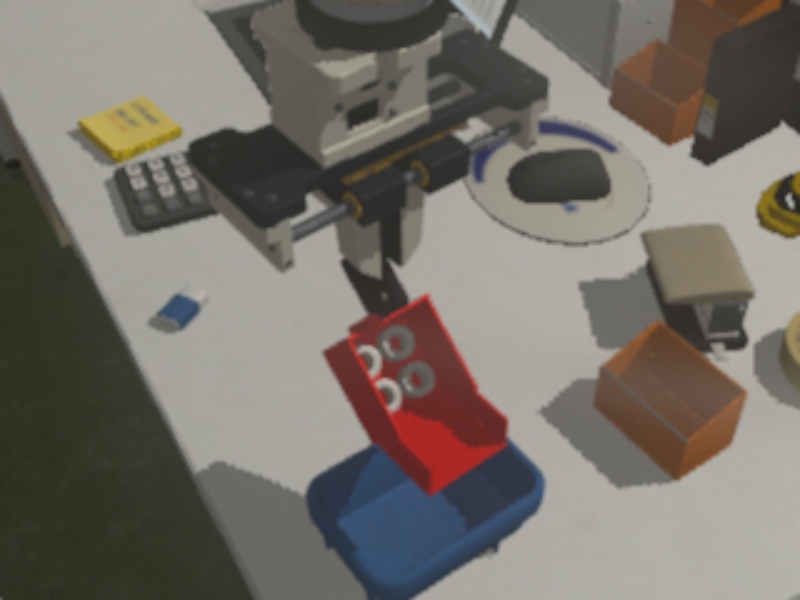

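Call:
apply_moves([
  {"x":0,"y":0,"z":-0.7,"yaw":0,"hand":-1},
  {"x":0,"y":0,"z":-1.4,"yaw":0,"hand":-1},
  {"x":0,"y":0,"z":-1.4,"yaw":0,"hand":-1},
], newtons=9)

```text
clock: 6.68
position: [0.4209, 0.1091, 0.1683]
ee_rot: [-2.042, -2.386, 0.002]
force: [-0.2, -0.7, -2.4]
width: 0.127
gripper_force: 9.0
```

```bash
python3 look.py
```

```text
6.67 [0.4209 0.1091 0.1683] [-0.2 -0.7 -2.4] 0.127 9.0
tilt [(0.6, 51), (0.59, 48), (0.59, 54)] [ 270  245   71   78 2083]
```

Call:
apply_moves([
  {"x":0,"y":0,"z":0,"yaw":0,"hand":-1},
  {"x":0,"y":0,"z":0,"yaw":0,"hand":-1},
  {"x":0,"y":0,"z":0,"yaw":0,"hand":-1},
], newtons=6)

```text
clock: 7.1
position: [0.4216, 0.1094, 0.1692]
ee_rot: [2.043, 2.387, 0.0]
force: [0.5, 0.7, -1.6]
width: 0.13
gripper_force: 6.0
```

```bash
python3 look.py p3
```

```text
7.1 [0.4216 0.1094 0.1692] [ 0.5  0.7 -1.6] 0.13 6.0
tilt [(0.56, 57), (0.55, 54), (0.55, 51)] [ 269  243   69   78 1941]
```

View pics/p3.png

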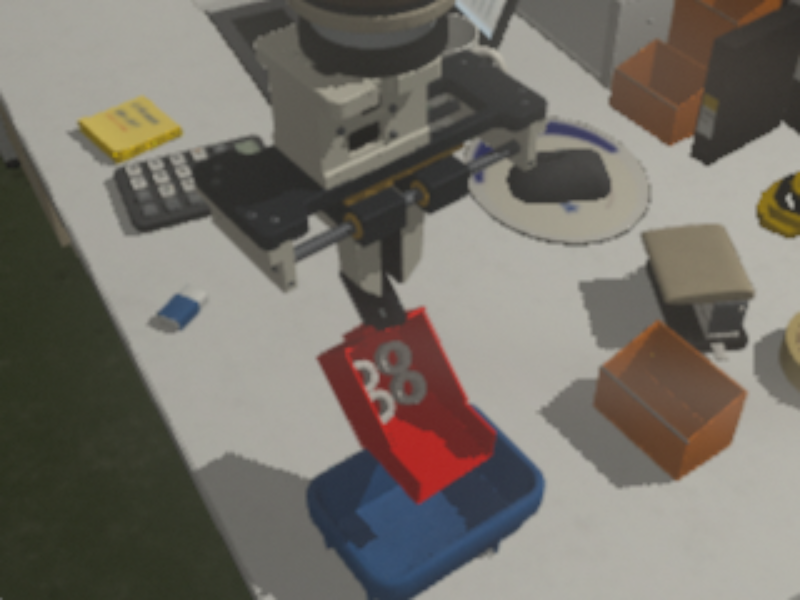

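The scoop is tipped about 55 degrees with its lip over the bin, and the rings are still in it near (390,375).

Call:
apply_moves([
  {"x":0,"y":0,"z":0,"yaw":0,"hand":-1},
  {"x":0,"y":0,"z":0,"yaw":0,"hand":-1},
  {"x":0,"y":0,"z":0,"yaw":0,"hand":-1},
], newtons=3.5)

```text
clock: 7.52
position: [0.4215, 0.1093, 0.169]
ee_rot: [2.043, 2.387, 0.0]
force: [0.0, -0.4, -2.6]
width: 0.127
gripper_force: 3.5
```

```bash
cat >> look.py <<'E'
for r in recognise("ring_0","scene")[:6]: print("ring",round(r["p"],2),np.round(r["rect"]))
E
python3 look.py
```

```text
7.53 [0.4215 0.1093 0.169 ] [ 0.  -0.4 -2.6] 0.127 3.5
tilt [(0.55, 57), (0.54, 60), (0.54, 63)] [ 268  243   68   77 1876]
ring 0.61 [283. 261. 287. 271.]
ring 0.58 [284. 274. 292. 286.]
ring 0.56 [287. 254. 304. 267.]
ring 0.42 [293. 266. 308. 279.]
```

Call:
apply_moves([
  {"x":-0.1,"y":0.5,"z":-0.2,"yaw":0,"hand":-1},
  {"x":-0.2,"y":1.3,"z":-0.4,"yaw":0,"hand":-1},
  {"x":-0.3,"y":2.2,"z":-0.6,"yaw":0,"hand":-1},
  {"x":-0.4,"y":3.0,"z":-0.8,"yaw":0,"hand":-1},
  {"x":-0.5,"y":3.6,"z":-1,"yaw":0,"hand":-1},
  {"x":-0.6,"y":4.0,"z":-1,"yaw":0,"hand":-1},
  {"x":-0.6,"y":4.0,"z":-1,"yaw":0,"hand":-1},
  {"x":-0.6,"y":4.0,"z":-1,"yaw":0,"hand":-1},
], newtons=4)

```text
clock: 8.62
position: [0.4156, 0.1491, 0.1591]
ee_rot: [2.043, 2.386, 0.0]
force: [0.0, -0.2, -3.1]
width: 0.135
gripper_force: 4.0
```

```bash
python3 look.py
```

```text
8.62 [0.4156 0.1491 0.1591] [ 0.  -0.2 -3.1] 0.135 4.0
tilt [(0.55, 60), (0.54, 57), (0.54, 63)] [ 257  234   62   74 1723]
ring 0.55 [274. 248. 292. 261.]
ring 0.53 [274. 264. 276. 275.]
ring 0.39 [252. 220. 320. 308.]
```

Now a forward kick to swing the scoop further, then clamp it at the peak.

Call:
apply_moves([
  {"x":0.7,"y":-4.5,"z":0,"yaw":0,"hand":-1},
], newtons=4)

```text
clock: 8.85
position: [0.4227, 0.1064, 0.1591]
ee_rot: [-2.036, -2.392, -0.002]
force: [1.2, -0.2, -3.1]
width: 0.123
gripper_force: 4.0
```

Call:
apply_moves([
  {"x":0.5,"y":-3.5,"z":0,"yaw":0,"hand":-1},
  {"x":0.5,"y":-3.5,"z":0,"yaw":0,"hand":-1},
  {"x":0.5,"y":-3.5,"z":0,"yaw":0,"hand":-1},
  {"x":0.5,"y":-3.5,"z":0,"yaw":0,"hand":-1},
], newtons=55)

```text
clock: 9.35
position: [0.4275, 0.0703, 0.1591]
ee_rot: [-2.041, -2.388, -0.0]
force: [0.3, 0.6, -1.6]
width: 0.107
gripper_force: 55.0
```

```bash
python3 look.py p4
```

```text
9.35 [0.4275 0.0703 0.1591] [ 0.3  0.6 -1.6] 0.107 55.0
tilt [(0.65, 81), (0.63, 84), (0.62, 78)] [ 272  253   65   75 2197]
ring 0.63 [308. 336. 317. 343.]
ring 0.53 [314. 297. 327. 310.]
ring 0.51 [319. 328. 329. 333.]
```

View pics/p4.png

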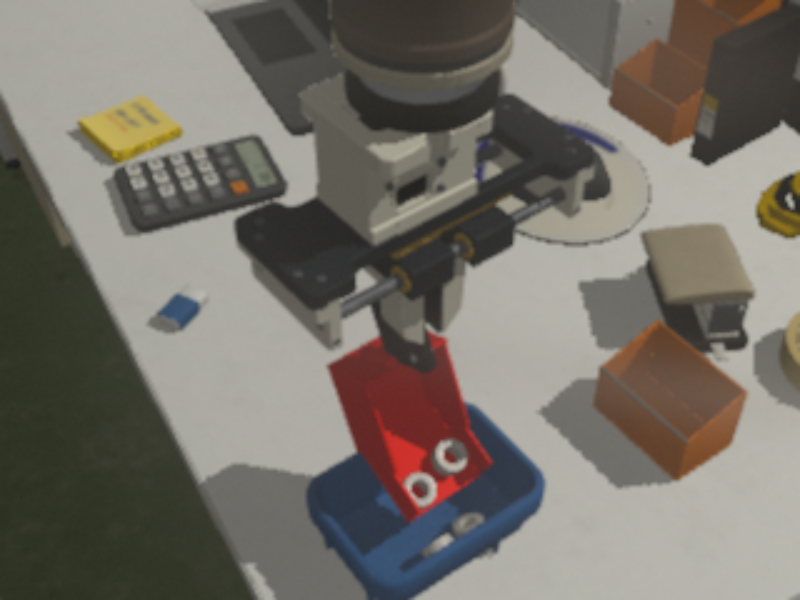

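It worked: the scoop is locked at about 80 degrees, two rings are in the bin at (455,535) and two are on the front wall near the lip at (420,490) and (450,457). I'll shake along the scoop axis to release those.

Call:
apply_moves([
  {"x":0,"y":0,"z":0,"yaw":0,"hand":-1},
  {"x":-0.2,"y":1,"z":0,"yaw":0,"hand":-1},
  {"x":0,"y":-0.3,"z":0,"yaw":0,"hand":-1},
  {"x":-0.2,"y":1,"z":0,"yaw":0,"hand":-1},
  {"x":0,"y":0,"z":0,"yaw":0,"hand":-1},
  {"x":0,"y":0,"z":0,"yaw":0,"hand":-1},
])

```text
clock: 10.2
position: [0.4276, 0.0685, 0.1591]
ee_rot: [2.044, 2.385, -0.0]
force: [0.9, 0.2, -1.7]
width: 0.102
gripper_force: 55.0
```

```bash
python3 look.py
```

```text
10.2 [0.4276 0.0685 0.1591] [ 0.9  0.2 -1.7] 0.102 55.0
tilt [(0.77, 81), (0.75, 78), (0.74, 84)] [ 273  254   65   76 2615]
ring 0.59 [288. 332. 298. 346.]
ring 0.54 [322. 322. 335. 334.]
ring 0.51 [307. 330. 319. 341.]
```

Call:
apply_moves([
  {"x":0,"y":0,"z":2,"yaw":0,"hand":-1},
  {"x":0,"y":0,"z":5,"yaw":0,"hand":-1},
  {"x":0,"y":0,"z":8,"yaw":0,"hand":-1},
  {"x":2,"y":2,"z":8,"yaw":2,"hand":-1},
  {"x":5,"y":4.5,"z":8,"yaw":5,"hand":-1},
  {"x":8.5,"y":7,"z":8,"yaw":8,"hand":-1},
  {"x":12,"y":9.5,"z":7,"yaw":10.5,"hand":-1},
  {"x":14.5,"y":11.5,"z":5,"yaw":10.5,"hand":-1},
  {"x":15.3,"y":12.2,"z":4,"yaw":10.5,"hand":-1},
  {"x":15.3,"y":12.2,"z":4,"yaw":10.5,"hand":-1},
])

```text
clock: 11.55
position: [0.5797, 0.1911, 0.198]
ee_rot: [-1.815, -2.563, 0.003]
force: [-1.5, 0.5, -1.2]
width: 0.11
gripper_force: 55.0
```

```bash
python3 look.py; python3 - <<'E'
from h import *
a=get_image("top");b=get_image("scene")
for c in("top","scene"):
  for r in recognise("ring_0",c)[:6]: print(c,round(r["p"],2),np.round(r["rect"]))
  print(c,"bin",[(round(r["p"],2),np.round(r["rect"])) for r in recognise("bin_floor",c)[:1]])
A=cv2.resize(a[260:420,340:480],(420,480));B=cv2.resize(b[230:370,240:365],(380,480))
cv2.imwrite("pics/cnt.png",np.hstack([A,B]))
E
```

```text
11.55 [0.5797 0.1911 0.198 ] [-1.5  0.5 -1.2] 0.11 55.0
tilt [(0.78, 81), (0.75, 78), (0.75, 84)] [ 314  172   57   64 2090]
ring 0.53 [286. 334. 297. 348.]
ring 0.5 [322. 320. 334. 333.]
top bin []
scene 0.6 [287. 336. 297. 347.]
scene 0.53 [306. 329. 318. 342.]
scene bin [(0.88, array([263., 280., 358., 362.]))]
```

View pics/cnt.png

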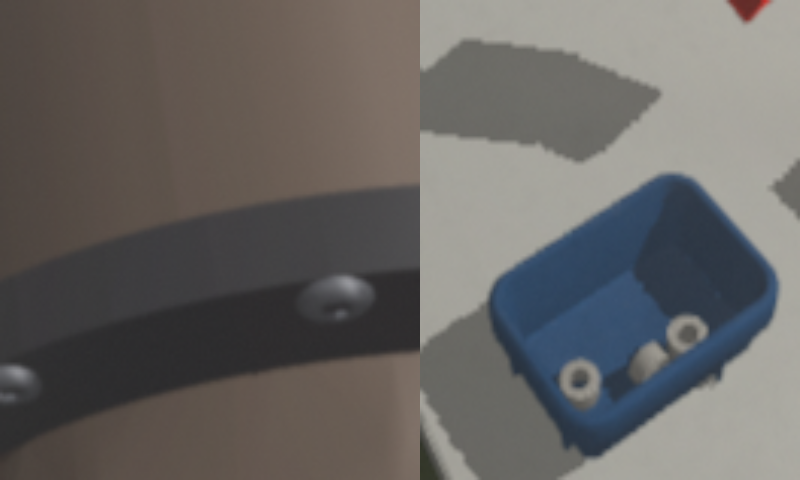

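The left half is the top camera, blocked by the arm. The right half shows three rings in the bin at (580,383), (650,362) and (687,335), with the fourth perhaps hidden behind the near wall. I'm checking for it numerically.

```bash
cat > chk.py <<'E'
from h import *
im=get_image("scene");hs=cv2.cvtColor(im,cv2.COLOR_BGR2HSV).astype(int)
R=(((hs[...,0]<5)|(hs[...,0]>170))&(hs[...,1]>140)&(hs[...,2]>50)).astype(np.uint8)
n,l,st,c=cv2.connectedComponentsWithStats(R);i=1+st[1:,4].argmax();M=(l==i).astype(np.uint8)
h=np.zeros_like(M);cv2.fillConvexPoly(h,cv2.convexHull(cv2.findNonZero(M)),1)
g=((h>0)&(hs[...,1]<90)&(hs[...,2]>70)).astype(np.uint8)
n,l2,s2,_=cv2.connectedComponentsWithStats(g);print("grey in scoop hull",[x.tolist() for x in s2[1:] if x[4]>8],"hull",h.sum(),"red",M.sum(), st[i])
# bin greys, scene
p=im[325:352,282:340].astype(int);gr=((p.max(2)-p.min(2)<40)&(p.max(2)>90))
for r in gr: print("".join("#" if v else "." for v in r))
get_image("wrist");
for q in("ring_0","bin_floor"):
  for c in ("wrist",): print(q,[(round(r["p"],2),np.round(r["rect"]).tolist()) for r in recognise(q,c)[:6]])
E
python3 chk.py
```

```text
grey in scoop hull [[362, 200, 8, 10, 27], [327, 216, 9, 9, 9]] hull 2277 red 2085 [ 314  172   57   64 2085]
.......................................##############.....
.......................................######....####..#..
.......................................#####.....####.....
.......................................#####..#..####.....
..................................##...#######.####.......
................................#####...##########........
..............................########...#######..........
..............................#########...####............
............................############...##.............
.........####...............############..#...............
.......########.............##############................
.....###########............############..................
....#############...........##########...................#
....######.######...........#########....................#
....#####....#####...........######......................#
....#####....#####............####...................#####
....####.....#####.............#...................#######
....####....######................................########
....##############.............................###########
....##############............................############
.....############...........................##############
......###########.........................################
.......#..######.........................#################
........#..#####.......................###################
.........##.##........................####################
....................................######################
...................................#######################
ring_0 [(0.73, [167.0, 276.0, 186.0, 298.0]), (0.56, [150.0, 275.0, 170.0, 290.0])]
bin_floor [(0.69, [88.0, 220.0, 222.0, 324.0])]
```

```bash
python3 - <<'E'
from h import *
im=get_image("wrist");p=im[262:312,120:216].astype(int)
for r in p: print("".join("#" if v.min()>105 and v.max()-v.min()<35 else("b" if v[0]-v[2]>25 else ".") for v in r))
E
```

```text
bbb#######.....b.#########bbbbbbbbbbbbbbbbbbbbbbbbbbbbbbbbbbbbbbbbbbbbbbbbbbbbbbbbbbbbbbbbbbbbbb
bbb#####.........#########bbbbbbbbbbbbbbbbbbbbbbbbbbbbbbbbbbbbbbbbbbbbbbbbbbbbbbbbbbbbbbbbbbbbbb
bbbb#####.......#########bbbbbbbbbbbbbbbbbbbbbbbbbbbbbbbbbbbbbbbbbbbbbbbbbbbbbbbbbbbbbbbbbbbbbbb
bbbb######.....#########bbbbbbbbbbbbbbbbbbbbbbbbbbbbbbbbbbbbbbbbbbbbbbbbbbbbbbbbbbbbbbbbbbbbbbbb
bbbbb##################bbbbbbbbbbbbbbbbbbbbbbbbbbbbbbbbbbbbbbbbbbbbbbbbbbbbbbbbbbbbbbbbbbbbbbbbb
bbbbbb###############bbbbbbbbbbbbbbbbbbbbbbbbbbbbbbbbbbbbbbbbbbbbbbbbbbbbbbbbbbbbbbbbbbbbbbbbbbb
bbbbbbb#############bbbbbbbbbbbbbbbbbbbbbbbbbbbbbbbbbbbbbbbbbbbbbbbbbbbbbbbbbbbbbbbbbbbbbbbbbbbb
bbbbbbbb###########bbbbbbbbbbbbbbbbbbbbbbbbbbbbbbbbbbbbbbbbbbbbbbbbbbbbbbbbbbbbbbbbbbbbbbbbbbbbb
bbbbbbbbbb######bbbbbbbbbbbbbbbbbbbbbbbbbbbbbbbbbbbbbbbbbbbbbbbbbbbbbbbbbbbbbbbbbbbbbbbbbbbbbbbb
bbbbbbbbbbbbbbbbbbbbbbbbbbbbbbbbbbbbbbbbbbbbbbbbbbbbbbbbbbbbbbbbbbbbbbbbbbbbbbbbbbbbbbbbbbbbbbbb
.bbbbbbbbbbbbbbbbbbbbbbbbbbbbbbbbbbbbbbbbbbbbbbbbbbbbbbbbbbbbbbbbbbbbbbbbbbbbbbbbbbbbbbbbbbbbbbb
bbbbbbbbbbbbbbbbbbbbbbbbbbbbbbbbb
[... 3049 characters left out ...]
bbb..................
bbbbbbbbbbbbbbbbbbbbbbbbbbbbbbbbbbbbbbbbbbbbbbbbbbbbbbbbbbbbbbbbbbbbbbbbbbbbb...................
bbbbbbbbbbbbbbbbbbbbbbbbbbbbbbbbbbbbbbbbbbbbbbbbbbbbbbbbbbbbbbbbbbbbbbbbbbbb....................
bbbbbbbbbbbbbbbbbbbbbbbbbbbbbbbbbbbbbbbbbbbbbbbbbbbbbbbbbbbbbbbbbbbbbbbbbbbb....................
bbbbbbbbbbbbbbbbbbbbbbbbbbbbbbbbbbbbbbbbbbbbbbbbbbbbbbbbbbbbbbbbbbbbbbbbbbb.....................
bbbbbbbbbbbbbbbbbbbbbbbbbbbbbbbbbbbbbbbbbbbbbbbbbbbbbbbbbbbbbbbbbbbbbbbbbb......................
bbbbbbbbbbbbbbbbbbbbbbbbbbbbbbbbbbbbbbbbbbbbbbbbbbbbbbbbbbbbbbbbbbbbbbbbbb......................
#####bbbbbbbbbbbbbbbbbbbbbbbbbbbbbbbbbbbbbbbbbbbbbbbbbbbbbbbbbbbbbbbbbbbb.......................
```

```bash
python3 - <<'E'
from h import *
im=get_image("wrist");p=im[216:266:1,84:200:1].astype(int)
for r in p: print("".join("#" if v.min()>105 and v.max()-v.min()<35 else("b" if v[0]-v[2]>25 else ".") for v in r))
E
```

```text
####################################################################################################################
####################################################################################################################
####################################################################################################################
##########################.........#################################################################################
######################...bbbbbbbbbbbb...############################################################################
###################.bbbbbbbbbbbbbbbbbbbbbb..########################################################################
###############..bbbbbbbbbbbbbbbbbbbbbbbbbbbbb...###################################################################
#############.bbbbbbbbbbbbbbbbbbbbbbbbbbbbbbbbbbbbb...##############################################################
###########.bbbbbbbbbbbbbbbbbbbbbbbbbbbbbbbbbbbbbbbbbbbb...#########################################################
##########.bbbbbbbbbbbbbbbbbbbbbbbbbbbbbbbbbbbb
[... 4049 characters left out ...]
###bbbbbbbbbbbbbbbbbbbbbbbbbbbbbbbbbbb########..bbb##########bbbbbbbbbbbbbbbbbbbbbbbbbbbbbbbbbbbbbbbbbbbbbbbbbbbbbb
####bbbbbbbbbbbbbbbbbbbbbbbbbbbbbbbbbbb#######....bb.#########bbbbbbbbbbbbbbbbbbbbbbbbbbbbbbbbbbbbbbbbbbbbbbbbbbbbbb
####bbbbbbbbbbbbbbbbbbbbbbbbbbbbbbbbbbb#######.....b.#########bbbbbbbbbbbbbbbbbbbbbbbbbbbbbbbbbbbbbbbbbbbbbbbbbbbbbb
####bbbbbbbbbbbbbbbbbbbbbbbbbbbbbbbbbbb#####.........#########bbbbbbbbbbbbbbbbbbbbbbbbbbbbbbbbbbbbbbbbbbbbbbbbbbbbbb
####bbbbbbbbbbbbbbbbbbbbbbbbbbbbbbbbbbbb#####.......#########bbbbbbbbbbbbbbbbbbbbbbbbbbbbbbbbbbbbbbbbbbbbbbbbbbbbbbb
####bbbbbbbbbbbbbbbbbbbbbbbbbbbbbbbbbbbb######.....#########bbbbbbbbbbbbbbbbbbbbbbbbbbbbbbbbbbbbbbbbbbbbbbbbbbbbbbbb
```

Call:
apply_moves([
  {"x":-1,"y":4,"z":1,"yaw":0,"hand":-1},
  {"x":-2,"y":8,"z":2,"yaw":0,"hand":-1},
  {"x":-3,"y":12,"z":2,"yaw":0,"hand":-1},
  {"x":-4,"y":16,"z":2,"yaw":0,"hand":-1},
  {"x":-4,"y":18,"z":2,"yaw":0,"hand":-1},
  {"x":-4,"y":18,"z":2,"yaw":0,"hand":-1},
])

```text
clock: 13.0
position: [0.5403, 0.3723, 0.2185]
ee_rot: [1.813, 2.565, -0.001]
force: [-0.6, -0.2, -1.0]
width: 0.102
gripper_force: 55.0
```

```bash
python3 - <<'E'
from h import *
im=get_image("top");get_image("scene")
for c in("top","scene"):
  for q in("ring_0","bin_floor"): print(c,q,[(round(r["p"],2),np.round(r["rect"]).tolist()) for r in recognise(q,c)[:7]])
p=im[320:392,366:446].astype(int)
for r in p: print("".join("#" if v.max()-v.min()<45 and v.max()>105 else("b" if v[0]-v[2]>25 else ".") for v in r))
E
python3 look.py|head -3
```

```text
top ring_0 [(0.61, [398.0, 359.0, 412.0, 373.0]), (0.43, [413.0, 320.0, 426.0, 334.0]), (0.43, [415.0, 337.0, 424.0, 347.0])]
top bin_floor [(0.73, [371.0, 292.0, 442.0, 385.0])]
scene ring_0 [(0.69, [322.0, 322.0, 332.0, 333.0]), (0.56, [287.0, 340.0, 296.0, 349.0])]
scene bin_floor [(0.58, [263.0, 279.0, 358.0, 365.0])]
######..b#b#bbbbb###bbbbbbbbbbbbbbbbbbbbbbbbbbbbb..#########...........bbbb#####
######.bbbb#b#bbbbbbb#######bbbbbbbbb#bbbbbbbbbb..###########..........bbbb#####
######.bbbb#b#bbbbbbbbbbbbbbbbb#bb#bbbbbbbbbbbbb.#############.........bbbb#####
######.bbbb#b#bbbbbbbbbbbbbbbbbbbbbbbbbbbbbbbbbb.######.######.........bbbb#####
######.bbbbbbbbbbbbbbbbbbbbbbbbbbbbbbbbbbbbbbb#.#####.....####.........bbbb#####
######.bbbbbbbbbbbbbbbbbbbbbbbbbbbbbbbbbbbbbbb#.#####.bb...####........bbbb#####
######.bbbbbbbbbbbbbbbbbbbbbbbbbbbbbbbbbbbbbbbb.#####bbb...####........bbbb#####
######.bbbbbbbbbbbbbbbbbbbbbbbbbbbbbbbbbbbbbbbb.#####.bbb..###.........bbbb#####
######.bbbb#bbbbbbbbbbbbbbbbbbbbbbbbbbbbbbbbbb..#####..b..####.........bbbb#####
######.bbbbbbbbbbbbbbbbbbbbbbbbbbbbbbbbbbbbbbb.
[... 4505 characters left out ...]
##.....................bbbbbbbbbbbbbbbbbbbbbbbbbbbb#############
################################......................bbbbbbbbbb################
##############################################............######################
################################################################################
################################################################################
################################################################################
################################################################################
13.3 [0.5412 0.3696 0.2193] [-0.6  0.7 -0.7] 0.104 55.0
tilt [(0.21, 81), (0.2, 69), (0.2, 75)] [266 133  39  50 463]
ring 0.53 [285. 337. 298. 346.]
```

```bash
cat > tri.py <<'E'
from h import *
def tri(p):
    A=np.zeros((3,3));b=np.zeros(3)
    for c,u,v in p:
        o,d=ray(c,u,v);d/=np.linalg.norm(d);N=np.eye(3)-np.outer(d,d);A+=N;b+=N@o
    return np.linalg.solve(A,b).round(4)
print("left",tri([("top",405,365),("scene",293,341)]))
print("right",tri([("top",421.5,326),("scene",328,328)]))
print("mid",tri([("top",419,342),("scene",316,335)]))
top=get_image("top");sc=get_image("scene")
# isolated small bright blobs on desk/floor round the bin and the scoop in view
for c,u,v in (("left",0,0),):pass
g=cv2.cvtColor(top,cv2.COLOR_BGR2GRAY)
np.set_printoptions(linewidth=250)
print(g[314:350:1,410:432])
E
python3 tri.py
```

```text
left [0.3854 0.0523 0.0121]
right [0.4482 0.0379 0.024 ]
mid [0.4234 0.0375 0.0214]
[[ 65  63  63  64  63  64  64  64  63  63  65  62  62  62  62  62  62  60  56  55  55  55]
 [ 64  64  65  64  62  64  64  63  63  63  63  63  62  63  62  62  61  59  56  55  55  53]
 [ 64  63  63  65  63  64  64  63  63  60  63  62  62  61  62  62  61  60  55  54  54  54]
 [ 63  64  63  63  63  63  63  62  62  63  63  63  63  63  62  61  61  58  56  53  54  54]
 [ 64  65  63  64  63  63  62  64  69  79  93  95  87  83  72  65  64  63  56  54  55  54]
 [ 65  65  65  64  64  63  70  83  98 120 145 147 135 125 106  85  68  61  56  54  54  54]
 [ 64  65  64  65  65  71  96 122 140 152 166 168 163 158 148 128  94  67  55  54  54  55]
 [ 67  66  65  64  69  93 129 152 161 164 164 163 164 167 166 157 129  88  59  54  54  55]
 [ 75  75  69  67  83 121 151 163 166 158 144 136 142 155 165 167 154 117  74  55  54  54]
 [ 82  80  77  76  98 144 162 165 158 132 108 100 106 124 147 165 165 144  92  59  54  54]
 [ 84  84  82  81 106 151 164 160 131  95  76  74  79  92 121 154 166 154 104  63  54  55]
 [ 83  83  79  
[... 1560 characters left out ...]
9 158 159 158 158 160 153 101  64  61  59  55  52  53  53  52]
 [ 62  61  66  79  96 118 142 149 151 151 150 151 144  95  63  62  60  54  52  52  52  52]
 [ 61  62  65  75  92 111 132 138 141 140 142 142 136  91  64  62  59  53  52  53  53  53]
 [ 61  61  63  70  86 105 122 127 128 129 129 132 128  89  63  61  60  54  52  52  52  53]
 [ 62  62  63  69  82 100 111 115 116 116 116 117 110  80  62  61  59  54  52  53  52  51]
 [ 62  61  63  68  80  95 102 102 103 103 102 101  92  70  61  60  59  53  53  53  54  53]
 [ 61  60  61  66  76  89  93  92  92  90  90  88  78  65  62  60  59  54  52  52  53  54]
 [ 60  60  61  63  69  75  76  77  76  76  76  74  68  63  61  61  59  54  52  52  53  52]]
```

Triangulating gives the right ring's top face at z = 24 mm against 12 mm for the left one. So it is stacked on the fourth ring, the middle one stands on edge, and all four are in the bin. No grey shows in the scoop, so it is empty. Next I set it down by rotating it back against the desk.

Call:
apply_moves([
  {"x":1,"y":-4,"z":0,"yaw":0,"hand":-1},
  {"x":2,"y":-8,"z":0,"yaw":0,"hand":-1},
  {"x":3,"y":-12,"z":-1,"yaw":0,"hand":-1},
  {"x":4,"y":-16,"z":-2,"yaw":0,"hand":-1},
  {"x":4,"y":-18,"z":-4,"yaw":0,"hand":-1},
  {"x":4,"y":-18,"z":-6,"yaw":0,"hand":-1},
  {"x":4,"y":-18,"z":-8,"yaw":0,"hand":-1},
  {"x":4,"y":-18,"z":-8.9,"yaw":0,"hand":-1},
  {"x":4,"y":-18,"z":-8.9,"yaw":0,"hand":-1},
], newtons=30)

```text
clock: 14.62
position: [0.5803, 0.1913, 0.1298]
ee_rot: [-1.815, -2.564, 0.001]
force: [1.5, 0.5, -1.6]
width: 0.114
gripper_force: 30.0
```

```bash
python3 look.py|head -2; python3 - <<'E'
import numpy as np
# path, pivot relative to start (theta=80), distances along -ex and down, mm
def piv(t):
    t=np.radians(t);c,s=np.cos(t),np.sin(t)
    if t>np.radians(42): return -(137*c-10*s), 137*s+10*c
    return -67-(87*c-55*s), 87*s+55*c
x0=piv(80)[0]
ex=np.array([.326,-.946])
for t in range(80,-1,-8): 
    x,z=piv(t);print(t,((x-x0)*ex/10).round(1),"tcp z",round((z-19)/10,1))
E
```

```text
14.62 [0.5803 0.1913 0.1298] [ 1.5  0.5 -1.6] 0.114 30.0
tilt [(0.73, 84), (0.73, 81), (0.71, 78)] [ 314  200   54   59 1758]
80 [ 0. -0.] tcp z 11.8
72 [-0.6  1.8] tcp z 11.4
64 [-1.2  3.5] tcp z 10.9
56 [-1.8  5.1] tcp z 10.0
48 [-2.3  6.7] tcp z 9.0
40 [-2.7  8. ] tcp z 7.9
32 [-3.2  9.2] tcp z 7.4
24 [-3.6 10.4] tcp z 6.7
16 [-4.  11.5] tcp z 5.8
8 [-4.3 12.4] tcp z 4.8
0 [-4.6 13.2] tcp z 3.6
```

Call:
apply_moves([
  {"x":0,"y":0,"z":0.5,"yaw":0,"hand":-1},
  {"x":-0.7,"y":1.5,"z":0.5,"yaw":0,"hand":-1},
  {"x":-1.4,"y":4.0,"z":0.5,"yaw":0,"hand":-1},
  {"x":-1.4,"y":4.0,"z":0.5,"yaw":0,"hand":-1},
], newtons=4)

```text
clock: 15.22
position: [0.565, 0.2356, 0.1351]
ee_rot: [-1.808, -2.567, -0.002]
force: [0.5, 1.3, -2.1]
width: 0.125
gripper_force: 4.0
```

```bash
python3 look.py|head -2
```

```text
15.22 [0.565  0.2356 0.1351] [ 0.5  1.3 -2.1] 0.125 4.0
tilt [(0.76, 81), (0.76, 78), (0.73, 75)] [ 297  190   53   58 1767]
```

Call:
apply_moves([
  {"x":0,"y":0,"z":0,"yaw":0,"hand":-1},
  {"x":0,"y":0,"z":0,"yaw":0,"hand":-1},
  {"x":0,"y":0,"z":0,"yaw":0,"hand":-1},
], newtons=3)

```text
clock: 15.7
position: [0.5666, 0.2309, 0.1351]
ee_rot: [1.817, 2.563, 0.0]
force: [-0.8, 0.9, -1.1]
width: 0.135
gripper_force: 3.0
```

```bash
python3 look.py|head -2
```

```text
15.7 [0.5666 0.2309 0.1351] [-0.8  0.9 -1.1] 0.135 3.0
tilt [(0.79, 69), (0.79, 63), (0.78, 66)] [ 304  193   58   60 1893]
```

Call:
apply_moves([
  {"x":0,"y":0,"z":-1.5,"yaw":0,"hand":-1},
  {"x":0,"y":0,"z":-2.6,"yaw":0,"hand":-1},
  {"x":-0.2,"y":0.6,"z":-3.2,"yaw":0,"hand":-1},
  {"x":-0.4,"y":1.2,"z":-3.8,"yaw":0,"hand":-1},
  {"x":-0.7,"y":2,"z":-4.3,"yaw":0,"hand":-1},
  {"x":-0.9,"y":2.7,"z":-4.8,"yaw":0,"hand":-1},
  {"x":-1.1,"y":3.3,"z":-5.3,"yaw":0,"hand":-1},
  {"x":-1.3,"y":4,"z":-5.8,"yaw":0,"hand":-1},
  {"x":-1.3,"y":4,"z":-5.8,"yaw":0,"hand":-1},
], newtons=6)

```text
clock: 16.92
position: [0.5532, 0.2733, 0.0773]
ee_rot: [-1.813, -2.565, -0.002]
force: [-2.2, 0.3, 6.7]
width: 0.123
gripper_force: 6.0
```

```bash
python3 look.py|head -2
```

```text
16.93 [0.5532 0.2733 0.0773] [-2.2  0.3  6.7] 0.123 6.0
tilt [(0.75, 54), (0.73, 51), (0.72, 48)] [ 295  203   58   57 1665]
```

```bash
cat > fit.py <<'E'
from h import *
from scipy.spatial.transform import Rotation as Q
s=observe();print(round(s["clock"],2),s["position"].round(4),s["force"].round(1),round(s["width"],3))
im=get_image("scene");hs=cv2.cvtColor(im,cv2.COLOR_BGR2HSV).astype(int)
R=(((hs[...,0]<5)|(hs[...,0]>170))&(hs[...,1]>140)&(hs[...,2]>50)).astype(np.uint8)
n,l,st,c=cv2.connectedComponentsWithStats(R);i=1+st[1:,4].argmax();M=(l==i)
parts=[[[22,-55],[82,-55],[82,-5],[22,-5]],[[82,-55],[132,-10],[120,10],[82,-5]]]
Rm=Q.from_rotvec(s["ee_rot"]).as_matrix();ey=Rm[:,1]*np.sign(Rm[0,1]);ex=np.array([ey[1],-ey[0],0])
m_=camera_model("scene");K=np.array(m_["camera_matrix"]);Ti=np.linalg.inv(np.array(m_["T"]))
def score(t,ox,oz):
    th=np.radians(t);m=np.zeros((480,640),np.uint8)
    P0=s["position"]+[0,0,.019]
    for pt in parts:
        A=np.array([P0+ex*((x-ox)*np.cos(th)+(z-oz)*np.sin(th))/1e3+ey*y+np.array([0,0,(-(x-ox)*np.sin(th)+(z-oz)*np.cos(th))/1e3]) for x,z in pt for y in(-.032,.032)])
        p=(Ti[:3,:3]@A.T).T+Ti[:3,3];q=(K@(p*[1,-1,-1]).T).T;q=q[:,:2]/q[:,2:]
        cv2.fillConvexPoly(m,cv2.convexHull(q.astype(np.float32)).round().astype(int),1)
    return (m&M).sum()/((m>0)|M).sum()
r=sorted([(score(t,ox,oz),t,ox,oz) for t in range(0,96,4) for ox in range(-25,26,5) for oz in range(-25,26,5)])[::-1]
def low(t,ox,oz):
    th=np.radians(t);return min(s["position"][2]*1e3+19-(x-ox)*np.sin(th)+(z-oz)*np.cos(th) for p in parts for x,z in p)
for x in r[:7]: print([round(float(v),2) for v in x],"lowest z mm",round(low(*x[1:])))
E
python3 fit.py
```

```text
17.02 [0.5535 0.2726 0.0776] [-2.1  2.4  6.2] 0.13
[0.83, 40.0, 10.0, 5.0] lowest z mm 4
[0.83, 36.0, 15.0, 15.0] lowest z mm 1
[0.82, 40.0, 10.0, 10.0] lowest z mm 0
[0.82, 32.0, 15.0, 15.0] lowest z mm 2
[0.82, 32.0, 15.0, 10.0] lowest z mm 6
[0.82, 36.0, 15.0, 5.0] lowest z mm 9
[0.81, 32.0, 15.0, 20.0] lowest z mm -3
```

Call:
apply_moves([
  {"x":-0.3,"y":0.9,"z":0.1,"yaw":0,"hand":-1},
  {"x":-0.7,"y":1.9,"z":-0.2,"yaw":0,"hand":-1},
  {"x":-0.9,"y":2.6,"z":-0.6,"yaw":0,"hand":-1},
  {"x":-1.2,"y":3.4,"z":-1.0,"yaw":0,"hand":-1},
  {"x":-1.4,"y":4.0,"z":-1.5,"yaw":0,"hand":-1},
], newtons=4)

```text
clock: 17.7
position: [0.5391, 0.3127, 0.0619]
ee_rot: [-1.814, -2.564, -0.001]
force: [-2.0, 2.0, 4.8]
width: 0.126
gripper_force: 4.0
```

```bash
python3 fit.py
```

```text
17.7 [0.5391 0.3127 0.0619] [-2.   2.   4.8] 0.126
[0.86, 20.0, 10.0, 10.0] lowest z mm -5
[0.86, 24.0, 5.0, 0.0] lowest z mm -1
[0.86, 16.0, 10.0, 5.0] lowest z mm 3
[0.85, 20.0, 10.0, 5.0] lowest z mm 0
[0.85, 24.0, 5.0, -5.0] lowest z mm 4
[0.85, 24.0, 10.0, 5.0] lowest z mm -3
[0.85, 28.0, 5.0, -5.0] lowest z mm 1
```

Call:
apply_moves([
  {"x":-0.2,"y":0.6,"z":-0.5,"yaw":0,"hand":-1},
  {"x":-0.4,"y":1.2,"z":-1.0,"yaw":0,"hand":-1},
  {"x":-0.6,"y":1.6,"z":-1.5,"yaw":0,"hand":-1},
  {"x":-0.6,"y":1.8,"z":-1.8,"yaw":0,"hand":-1},
], newtons=3)

```text
clock: 18.25
position: [0.5331, 0.3296, 0.0435]
ee_rot: [-1.815, -2.564, 0.001]
force: [-1.2, 1.5, 0.4]
width: 0.127
gripper_force: 3.0
```

```bash
python3 fit.py
```

```text
18.25 [0.5331 0.3296 0.0435] [-1.2  1.5  0.4] 0.127
[0.86, 8.0, 5.0, 0.0] lowest z mm -3
[0.85, 4.0, 5.0, 5.0] lowest z mm -3
[0.85, 8.0, 5.0, -5.0] lowest z mm 2
[0.84, 4.0, 10.0, 5.0] lowest z mm -2
[0.84, 8.0, 10.0, 5.0] lowest z mm -7
[0.84, 4.0, 5.0, 0.0] lowest z mm 2
[0.83, 8.0, 10.0, 0.0] lowest z mm -2
```

Call:
apply_moves([
  {"x":-0.1,"y":0.3,"z":-0.4,"yaw":0,"hand":-1},
  {"x":-0.1,"y":0.3,"z":-0.4,"yaw":0,"hand":-1},
  {"x":-0.1,"y":0.3,"z":-0.4,"yaw":0,"hand":-0.5},
  {"x":-0.1,"y":0.3,"z":-0.4,"yaw":0,"hand":0.1},
  {"x":-0.1,"y":0.3,"z":-0.4,"yaw":0,"hand":0.2},
  {"x":-0.1,"y":0.3,"z":-0.4,"yaw":0,"hand":0.2},
  {"x":-0.1,"y":0.3,"z":2,"yaw":0,"hand":0.2},
  {"x":-0.1,"y":0.3,"z":6,"yaw":0,"hand":0.2},
  {"x":-0.1,"y":0.3,"z":10,"yaw":0,"hand":0.2},
  {"x":-0.1,"y":0.3,"z":14,"yaw":0,"hand":0.2},
])

```text
clock: 19.55
position: [0.5324, 0.3322, 0.1854]
ee_rot: [1.816, 2.564, 0.0]
force: [1.0, 0.7, -0.1]
width: 0.597
gripper_force: 0.0
```

Call:
apply_moves([
  {"x":-3,"y":5,"z":2,"yaw":0,"hand":0.2},
  {"x":-6,"y":10,"z":4,"yaw":0,"hand":0.2},
  {"x":-9,"y":15,"z":6,"yaw":0,"hand":0.2},
  {"x":-11,"y":18,"z":6,"yaw":0,"hand":0.2},
  {"x":-11,"y":18,"z":6,"yaw":0,"hand":0.2},
])

```text
clock: 20.18
position: [0.419, 0.5158, 0.2436]
ee_rot: [-1.807, -2.568, 0.0]
force: [0.1, -0.2, 0.0]
width: 0.599
gripper_force: 0.0
```

```bash
cat > end.py <<'E'
from h import *
a=get_image("top");b=get_image("scene")
for c in("top","scene"):
  for q in("ring_0","bin_floor","scoop_grip"): print(c,q,[(round(r["p"],2),np.round(r["rect"]).tolist()) for r in recognise(q,c)[:6]])
hs=cv2.cvtColor(a,cv2.COLOR_BGR2HSV).astype(int)
R=(((hs[...,0]<5)|(hs[...,0]>170))&(hs[...,1]>140)&(hs[...,2]>50)).astype(np.uint8)
n,l,st,c=cv2.connectedComponentsWithStats(R);i=1+st[1:,4].argmax();print(st[i]);x,y,w,h,_=st[i]
p=a[y-6:y+h+6,max(x-36,0):x+w+6].astype(int)
for r in p: print("".join("r" if v[2]-v[1]>40 else "#" if v.min()>105 else "." for v in r))
E
python3 end.py
```

```text
top ring_0 [(0.7, [414.0, 319.0, 428.0, 333.0]), (0.68, [415.0, 336.0, 422.0, 348.0]), (0.47, [396.0, 359.0, 408.0, 373.0])]
top bin_floor [(0.81, [372.0, 293.0, 442.0, 386.0]), (0.43, [227.0, 207.0, 329.0, 261.0])]
top scoop_grip [(0.86, [225.0, 208.0, 332.0, 262.0])]
scene ring_0 [(0.69, [288.0, 335.0, 297.0, 347.0]), (0.47, [321.0, 324.0, 332.0, 333.0])]
scene bin_floor [(0.65, [262.0, 279.0, 356.0, 362.0])]
scene scoop_grip [(0.74, [278.0, 193.0, 345.0, 246.0])]
[ 255  211   73   47 1596]
###################################################################################################################
###################################################################################################################
###################################################################################################################
############################################################################################.rrrrrr################
#########################################################################################..rrrrrrrrrrrrr###########
######################
[... 5541 characters left out ...]
####
#########################....................r...............................................######################
########################.....................................................................######################
#################.............................................................................#####################
###############...............................................................................#####################
############.................................................................................######################
#####........................................................................................######################
```

```bash
python3 -c "
from cell import *
print(sign_off())"
```

```text
the job is handed in; nothing more can be done
None
```

The rings are poured into the blue bin, which did not visibly move, and the empty scoop is back upright on the desk; I handed the job in at about 20 s. Only three rings show directly: I count the fourth as lying under one of them because that one's top sits 12 mm higher, the scoop is empty and none was detected elsewhere.

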